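# Load a heatsink under a spring clip

## Task

Load the finned heatsink into the clip fixture without gripping or lifting anything: press the clip's long thumb bar down with one fingertip so that its nose rises clear, and keep the bar down while the other fingertip pushes the heatsink along its channel, under the nose, fully home against the end stop. Then let the bar up so that the clip closes on the heatsink, and move clear; leave the things standing around where they are.

Things in the scene. Friction and masses are not known exactly. Their poses are not given: they have to be found in the camera images.
- fixture: Dark metal clip fixture on a grey base plate, fixed to the bench. Origin: bench level, on the channel's centre line. +x runs along the channel to the end stop, +y from the channel to the thumb bar, z up. Plate x -99 to 71, y -32 to 76 mm, 8 mm thick. Channel floor (seat) 18 mm above the bench. Two hinge posts, tops 41.5 mm above the bench, at x -67 and 45, y 29 mm.
- heatsink: Loose finned aluminium heatsink, 40 x 40 x 12 mm, about 40 g, lying flat on the seat between the rails, ahead of the nose. Origin: centre of its underside; axes nearly those of the fixture. Sliding it to the stop moves it 50 to 68 mm in the fixture's +x.
- clip_angle (a joint): Angle (rad) of the spring clip, a rocker hinged parallel to fixture x at y 29 mm, 36 mm above the bench. 0 = shut; grows as the thumb bar goes down and the nose up. 0.30 = nose just on top of a heatsink beneath; more = clear; 0.45 = hard stop, nose 16 mm above the seat. Pressing the bar takes about 2 N at 0, 4.5 N at 0.38, 5 N at 0.45; the spring shuts it when let go.
- clip: The whole spring clip: steel rocker leaf with the thumb bar on one edge and an arm with the nose on the other. Origin: on its hinge axis, fixture x = 0, y = 29 mm, 36 mm above the bench; axes those of the fixture when shut.
- thumb_bar (a point): Round bar of the clip, 14 mm thick, 142 mm long, along fixture x. Origin: its middle, on its axis (fixture x -29, y 62 mm when shut). Height of its top above the bench: 36.5 mm shut, 27 at clip angle 0.30, 25 at 0.38, 23 at 0.45, so a fingertip pressing it is level with one behind the heatsink (18 to 30 mm). Press it anywhere along its length; a fingertip can slide along it.
- clip_nose (a point): Nose of the clip, a block 14 mm along fixture x, 10 mm along y, 14 mm tall, over the channel. Origin: centre of its underside, at fixture x 29, y -1 mm (front face at x = 22 mm). Shut, its underside is 4 mm above the seat and blocks the heatsink.
- home (a point): Point on the seat, at fixture x = 32 mm, y = 0, where the heatsink's origin is when it touches the end stop. The stop's face is at x = 52 mm and is 9 mm high above the seat. The channel's side rails, x -85 to 52 mm, stand 6 mm above the seat and 42.4 mm apart inside (outer faces at y = +-25 mm).
- flux_pot: Loose bystander: small round pot with a yellow and green lid, 43 mm diameter, 19 mm tall; origin: centre of its underside. Leave alone.
- cube_charger: Loose bystander: white cube charger 45 x 44 x 45 mm; origin: centre of its underside. Leave alone.
- dc_plug: Loose bystander: black plug lying, 13 x 44 x 13 mm; origin: centre of its underside. Leave alone.
- marker_pen: Loose bystander: white and red marker pen lying, 10 x 127 x 11 mm; origin: centre of its underside. Leave alone.
Mind the look-alikes: they are no part of the job. Several things have the shape of the heatsink; the one meant has the colours described above.

How it is judged:
By the outcome, as a careful person would: the job done as asked, in the order asked, and still so for the second after the job is handed in, with the robot touching nothing.
It also fails if it takes over 42 s, if anything falls off the work surface, if the arm or the gripper's body presses on something with over 40 N, if the wrist force passes 120 N, or if a joint passes its speed limit or range.

## Robot

A 6-joint arm with a two-finger parallel gripper is mounted at the origin on a cart in front of the work surface, level with it; the furniture and walls round the work are solid. World frame = base frame: x ahead of the robot, y to its left, z up, the work surface at z = 0. Lengths are in m, angles in rad, forces in N, time in s.
With the tool pointing down it reaches from about 0.3 to 0.825 m from the base axis. Payload 5.4 kg.
Tool frame: the origin (TCP) lies on the centre line of the jaws, within the pads' length; the fingertips stand 17 mm ahead of it and the grasp point (between the pads) lies 2 mm behind it (manip.nose_length is the distance from the TCP to the fingertips, in m); z points along the fingers, y is the line along which they close (so a half turn about z gives the same grasp; the last joint's range is limited). The gripper opens to 92 mm and grips with 3 to 60 N. Pads are 20 mm wide; open, the fingers measure 128 mm over their backs; the gripper's body (75 mm by 189 mm) begins 69 mm behind the grasp point.
Start: joints at [-1.32, 0.158, 1.597, -0, 1.386, -0.21], TCP at [0.256, -0.515, 0.232] pointing down, gripper open.
Joint ranges: [-2.91, 2.91], [-0.94, 2.29], [0.18, 2.7], [-1.29, 4.43], [0.17, 2.64], [-3, 3]. Speed limits (rad/s): [2.57, 2.57, 3.14, 3.14, 3.14, 3.14].

## Interface

Orientations are given as a unit quaternion [x, y, z, w].
In Python, from station import manip, snapshot, spotter gives the robot as it stands.
- The arm moves only by the tool send_rows, never from a script. Its arguments are lists of equal length, an entry for each row: "dp": the shift along the tool's x, y, z in m, a list of three; "rotation": the turn, a rotation vector about the tool's x, y, z in rad, a list of three; "fingers": the opening, from 0 (shut) to 1 (fully open). In form: {"dp": [[tx, ty, tz], ...], "rotation": [[wx, wy, wz], ...], "fingers": [fingers, ...]}. A call has 1 to 10 rows; each row shifts and turns the commanded pose from where the row before left it, along the tool's axes as they then stand; what a row does not reach is not made up. A row lasts 1/8 s, in which the tool goes at most 62.5 mm and 10.7 degrees, less where a joint would pass 70% of its speed; a pose out of reach is approached as far as the arm can. A call is refused whole if a number of a shift passes 0.0625 or a number of a turn 0.188, either way. A call with a gripper value outside its range is refused whole. The fingers move at their own pace and stop on an object; the grip force is fixed at half the most. Time passes only in rows, so rows that do not move let the fingers close. It gives the time, the measured TCP pose, the force, the opening and the grip force at its end, in the units of the state.
- manip.read_state(): the state, without advancing time (a new reading comes with each control period).
- snapshot(name): name is "side" or "top" or "wrist"; returns a dict with "color" (400x640x3 uint8, red, green, blue), "intrinsics" (3x3 intrinsics, pixels), "D" ([k1, k2, p1, p2, k3] as OpenCV has them; the pictures are not rectified), "pose" (4x4, takes a point from camera to world coordinates); the wrist camera has in their place "tool_from_camera" (4x4, takes a point from camera to tool coordinates, whose origin is the TCP and whose axes are the flange's). Camera axes: x right, y down, z forward; pixel columns grow to the right and rows downward; lengths in m; the calibration is good to about 2 mm. A picture is of the moment at which its call begins: read the wrist's pose just before it. There is no depth.
- manip.finish_job(): hands the job in; it is judged then, once.
Trained networks look in a picture, given as the dict that the camera call returned (one of the last four; its "shot" number tells which), for a name from the list of things; names that differ only in an ending like _2 or _b are one class to them, and where a whole thing is asked for, a point or a joint stands for the part that bears it (a point fixed in the world has none). Each returns a list of dicts, best first, with "p" (0 to 1); they miss things now and then, are a little off and sometimes report something else, mostly with a low value. They report only what shows in the picture. A call takes as long as a camera call. They do not tell look-alikes from the thing itself.
- spotter.recognise(target, picture): "bbox" ([left, top, right, bottom] in pixels, round what is visible of it).
- spotter.regions_of(target, picture): "mask" (400x640 bool, what is visible of it) and "bbox" ([left, top, right, bottom] in pixels, round what is visible of it).
- spotter.mark_of(target, picture): "point" ([row, column] in pixels: a listed point, or the origin of a listed thing).
The state is a dict: "t": time; "qpos": joint angles; "qd": joint speeds; "joint_efforts": joint torques, N m; "eef_pos": TCP position; "orientation": TCP orientation; "contact_force": force on the tool from outside, world axes, zero at the start; "wrist_torque": the same for the moment, N m; "finger_gap": opening from 0.0 (shut) to 1.0 (fully open); "grip_force": force on a finger pad.
Only numpy, scipy, OpenCV 4.12 (cv2) and the standard library are available. Lean on these libraries where they do the work, as an engineer would, in place of code of your own. Each camera call takes 0.05 s, during which the arm holds its last target. There are 200 camera calls.

## Working session

There is one attempt and no reset: what is moved stays moved. The work goes in short steps, Python scripts to look and compute and a tool call to move; the robot and the scene stay as the last step left them, time stands still between calls to the robot, and variables do not carry over. Pictures are saved under pics/ and viewed, at most 10 in all, crops included, and the job is handed in when it is done.

Besides the shell and the picture viewer there is one more tool, called after ">>>" as a command line: name --argument value ..., lists and objects as JSON in quotes. send_rows: Moves the arm, as the interface text tells. Its arguments: {"type":"object","properties":{"dp":{"type":"array"},"rotation":{"type":"array"},"fingers":{"type":"array"}},"required":["dp","rotation","fingers"]}

```bash
ls; mkdir -p pics; cat > h.py <<'E'
import numpy as np, cv2
from station import manip, snapshot, spotter
from scipy.spatial.transform import Rotation as R
def cam(pic):
    if "pose" in pic: return np.array(pic["pose"])
    s=manip.read_state(); T=np.eye(4); T[:3,:3]=R.from_quat(s["orientation"]).as_matrix(); T[:3,3]=s["eef_pos"]
    return T@np.array(pic["tool_from_camera"])
def ray(pic,row,col):
    T=cam(pic)
    p=cv2.undistortPoints(np.array([[[col,row]]],float),np.array(pic["intrinsics"]),np.array(pic["D"]))[0,0]
    return T[:3,3],T[:3,:3]@np.array([p[0],p[1],1.])
def at_z(pic,row,col,z):
    o,d=ray(pic,row,col); return o+d*(z-o[2])/d[2]
def proj(pic,P):
    T=np.linalg.inv(cam(pic)); rv=cv2.Rodrigues(T[:3,:3])[0]
    return cv2.projectPoints(np.array(P,float).reshape(-1,1,3),rv,T[:3,3],np.array(pic["intrinsics"]),np.array(pic["D"]))[0][:,0]
def save(pic,name): cv2.imwrite("pics/"+name,cv2.cvtColor(pic["color"],cv2.COLOR_RGB2BGR))
E
python3 - <<'E'
from h import *
print(manip.read_state()); print(manip.nose_length)
Z=dict(heatsink=.018,thumb_bar=.0295,clip_nose=.022,home=.018,fixture=0,clip=.036,flux_pot=0,cube_charger=0,dc_plug=0,marker_pen=0)
for n in ("top","side"):
    p=snapshot(n); save(p,n+"0.png"); print(n,cam(p)[:3,3].round(3))
    for k,z in Z.items():
        for r in spotter.mark_of(k,p)[:4]: print(k,round(r["p"],2),np.round(r["point"],1),at_z(p,*r["point"],z).round(4))
E
```

```text
pics
{'t': 0.0, 'qpos': array([-1.32008735e+00,  1.59004006e-01,  1.59821194e+00, -6.26836985e-06,
        1.38619421e+00, -2.10078435e-01]), 'qd': array([ 0.00099518,  0.00021499,  0.00153226,  0.00105939,  0.00021169,
       -0.00052863]), 'joint_efforts': array([-1.68808733e-04, -3.85578167e+01, -3.22103727e+01,  6.99671404e-02,
        3.81097477e-02, -1.48767199e-04]), 'eef_pos': array([ 0.25551773, -0.51445392,  0.23065436]), 'orientation': array([ 9.73576030e-01,  2.28361311e-01, -2.15400727e-05, -9.08503271e-04]), 'contact_force': array([ 0.00972437, -0.90412123,  0.09903766]), 'wrist_torque': array([-0.03551974,  0.0193978 , -0.03050386]), 'grip_force': 0.0, 'finger_gap': 0.9992914868477403}
0.017
top [0.41  0.173 0.893]
heatsink 0.81 [232.7 314.2] [0.5297 0.1746 0.018 ]
heatsink 0.8 [240.9 396.1] [ 0.5083 -0.0038  0.018 ]
heatsink 0.75 [159.3 329. ] [0.6978 0.1377 0.018 ]
thumb_bar 0.63 [225.4 287.2] [0.5452 0.233  0.0295]
clip_nose 0.92 [209.1 318.3] [0.5815 0.1646 0.022 ]
clip_nose 0.49 [235.4 313.2] [0.5233 0.1769 0.022 ]
home 0.73 [209.1 319.6] [0.5822 0.1616 0.018 ]
fi
[... 343 characters left out ...]
4 0.    ]
marker_pen 0.64 [207.6 319.8] [0.5892 0.1609 0.    ]
side [ 0.305 -0.46   0.555]
heatsink 0.95 [309.3 319.9] [ 0.4969 -0.0283  0.018 ]
heatsink 0.87 [214.4 393.3] [0.6999 0.1235 0.018 ]
heatsink 0.83 [218.6 290.9] [0.5291 0.1778 0.018 ]
clip_nose 0.79 [215.6 326.5] [0.5876 0.1584 0.022 ]
home 0.77 [215.  326.7] [0.5908 0.1645 0.018 ]
fixture 0.68 [225.8 310.1] [0.561  0.1678 0.    ]
fixture 0.24 [268.  289.4] [0.4912 0.0821 0.    ]
clip 0.61 [199.7 305.4] [0.5637 0.1973 0.036 ]
flux_pot 0.67 [186.9 327. ] [0.6362 0.2668 0.    ]
cube_charger 0.84 [257.6 340.3] [0.5763 0.0744 0.    ]
dc_plug 0.58 [268.5 287.2] [0.4876 0.0823 0.    ]
marker_pen 0.9 [181.8 268.5] [0.5356 0.3251 0.    ]
```

View pics/top0.png

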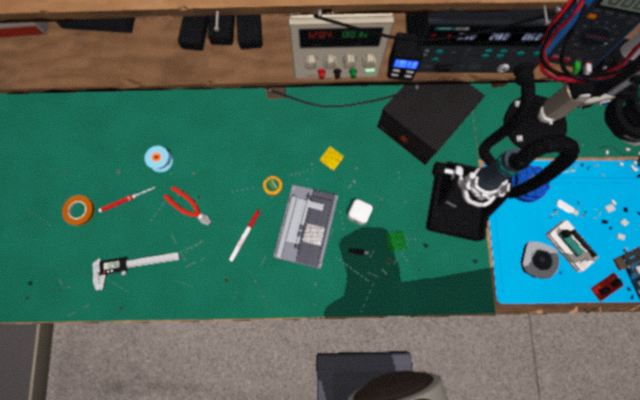

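View pics/side0.png

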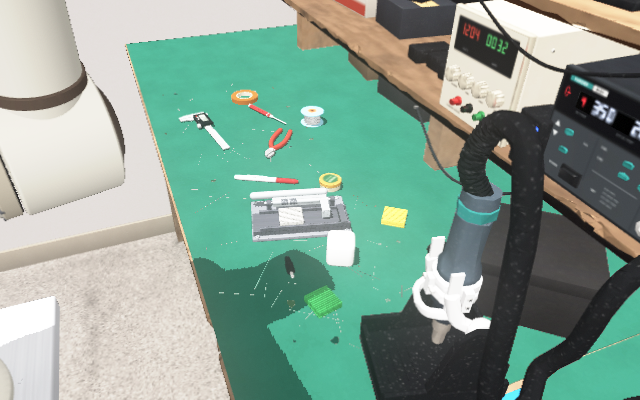

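Top picture: the silver-grey fixture is at (305,227). Three things share the heatsink's shape: silver at (314,233) on the seat, green at (398,240) and yellow at (331,158). The silver one fits "finned aluminium, in the channel". I'll confirm that with a wrist crop once I've moved there on a curved path that avoids the soldering stand.

>>> send_rows --dp '[[0.028,-0.0325,0],[0.028,-0.0325,0],[0.028,-0.0325,0],[0.028,-0.0325,0],[0.028,-0.0325,0],[0.028,-0.0325,0],[0.028,-0.0325,0],[0.028,-0.0325,0],[0.028,-0.0325,0],[0.028,-0.0325,0]]' --rotation '[[0,0,0],[0,0,0],[0,0,0],[0,0,0],[0,0,0],[0,0,0],[0,0,0],[0,0,0],[0,0,0],[0,0,0]]' --fingers '[1,1,1,1,1,1,1,1,1,1]'

```text
t: 2.35
eef_pos: [0.3622, -0.0981, 0.2319]
orientation: [0.974, 0.228, 0.0, 0.0]
contact_force: [0.5, 0.4, 0.3]
finger_gap: 0.997
grip_force: 0.0
```

```bash
python3 - <<'E'
from h import *
p=snapshot("wrist"); s=manip.read_state()
print(s["t"],s["eef_pos"],R.from_quat(s["orientation"]).as_matrix().round(3)); print(np.array(p["tool_from_camera"]).round(3),p["intrinsics"])
# target view: tool x along fixture x, yaw -14deg
Rt=R.from_euler('z',-14,degrees=True)*R.from_euler('x',180,degrees=True)
rel=(R.from_quat(s["orientation"]).inv()*Rt).as_rotvec(); print(rel)
d=np.array([.50,.19,.23])-s["eef_pos"]; print("tool delta now",R.from_quat(s["orientation"]).inv().apply(d))
E
```

```text
2.4 [ 0.36271745 -0.094156    0.23169946] [[ 0.894  0.448  0.001]
 [ 0.448 -0.894  0.003]
 [ 0.003 -0.002 -1.   ]]
[[ 0.001 -0.972 -0.236  0.067]
 [ 1.     0.001  0.     0.001]
 [ 0.    -0.236  0.972 -0.152]
 [ 0.     0.     0.     1.   ]] [[329.79297405   0.         318.991579  ]
 [  0.         329.79297405 205.52442593]
 [  0.           0.           1.        ]]
[-0.00294062 -0.00172994  0.70840602]
tool delta now [ 0.2499415  -0.19265432  0.00275333]
```

>>> send_rows --dp '[[0.046,-0.029,0],[0.046,-0.029,0],[0.046,-0.029,0],[0.046,-0.029,0],[0.046,-0.029,0],[0.046,-0.029,0],[0,0,0],[0,0,0],[0,0,0],[0,0,0]]' --rotation '[[0,0,0],[0,0,0],[0,0,0],[0,0,0],[0,0,0],[0,0,0],[0,0,0.177],[0,0,0.177],[0,0,0.177],[0,0,0.177]]' --fingers '[0.46,0.46,0.46,0.46,0.46,0.46,0.46,0.46,0.46,0.46]'

```text
t: 3.65
eef_pos: [0.5319, 0.179, 0.2316]
orientation: [0.992, -0.126, -0.0, 0.0]
contact_force: [-0.3, 0.4, -0.3]
finger_gap: 0.459
grip_force: 0.0
```

```bash
python3 - <<'E'
from h import *
p=snapshot("wrist"); s=manip.read_state(); save(p,"w1.png")
print(s["t"],s["eef_pos"],s["orientation"],s["qpos"].round(2),s["finger_gap"])
for k,z in dict(heatsink=.018,thumb_bar=.0295,clip_nose=.022,home=.018,fixture=0,clip=.036).items():
    for r in spotter.mark_of(k,p)[:2]: print(k,round(r["p"],2),np.round(r["point"],1),at_z(p,*r["point"],z).round(4))
E
```

```text
3.7 [0.53187018 0.17894711 0.23154487] [ 9.91676433e-01 -1.28754987e-01 -4.75879828e-05  5.36643137e-05] [ 0.11  0.12  1.64 -0.    1.38  1.94] 0.45538910101911234
heatsink 0.93 [ 17.4 319.5] [0.7025 0.1356 0.018 ]
heatsink 0.67 [187.5 323.2] [0.5298 0.1747 0.018 ]
thumb_bar 0.8 [188.1 268.3] [0.5458 0.2327 0.0295]
clip_nose 0.74 [138.  322.6] [0.5834 0.1623 0.022 ]
home 0.74 [129.1 323.2] [0.5923 0.1594 0.018 ]
fixture 0.78 [159.5 321.5] [0.559  0.1694 0.    ]
clip 0.63 [159.5 296.6] [0.5688 0.1942 0.036 ]
```

View pics/w1.png

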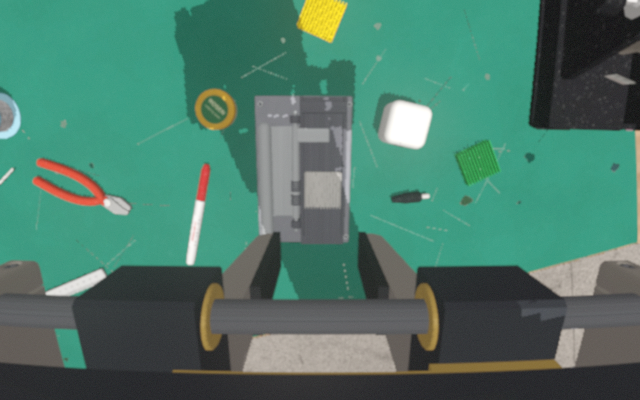

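The silver heatsink is in the channel at about (322,188). The yellow one at (322,17) and the green one at (478,162) lie loose outside the fixture. Next I'll fit the fixture pose and check it with an overlay on an enlarged crop.

```bash
cat > fit.py <<'E'
from h import *
from scipy.optimize import least_squares
M=dict(thumb_bar=(-.029,.062,.0295),clip_nose=(.029,-.001,.022),home=(.032,0,.018),fixture=(0,0,0),clip=(0,.029,.036))
def fit(pics):
    obs=[]
    for p in pics:
        for k,m in M.items():
            for r in spotter.mark_of(k,p)[:1]:
                w=at_z(p,*r["point"],m[2])[:2]; obs.append((k,m[:2],w))
    f=lambda q:np.concatenate([tr(q,m)-w for k,m,w in obs])*1000
    r=least_squares(f,[.553,.17,-.24],loss="soft_l1",f_scale=2)
    for (k,m,w),e in zip(obs,f(r.x).reshape(-1,2)): print(k,e.round(1))
    return r.x
def tr(q,m):
    c,s=np.cos(q[2]),np.sin(q[2]); m=np.atleast_2d(m); return np.column_stack([q[0]+c*m[:,0]-s*m[:,1],q[1]+s*m[:,0]+c*m[:,1]]).squeeze()
def w3(q,P): P=np.array(P,float); return np.column_stack([tr(q,P[:,:2]),P[:,2]])
def overlay(p,q,name,box,k=4,extra=()):
    im=cv2.cvtColor(p["color"],cv2.COLOR_RGB2BGR); x0,y0,x1,y1=box
    im=cv2.resize(im[y0:y1,x0:x1],None,fx=k,fy=k,interpolation=cv2.INTER_CUBIC)
    L=[([(-.099,-.032,.008),(.071,-.032,.008),(.071,.076,.008),(-.099,.076,.008)],(0,0,255)),
       ([(-.085,-.025,.024),(.052,-.025,.024),(.052,.025,.024),(-.085,.025,.024)],(0,255,255)),
       ([(-.1,.055,.0295),(.042,.055,.0295),(.042,.069,.0295),(-.1,.069,.0295)],(255,0,0))]+list(extra)
    for P,c in L:
        u=(proj(p,w3(q,P))-[x0,y0]+.5)*k-.5
        cv2.polylines(im,[u.round().astype(int)],True,c,1)
    cv2.imwrite("pics/"+name,im)
E
python3 - <<'E'
from fit import *
ps=[snapshot("wrist"),snapshot("top"),snapshot("side")]
q=fit(ps); print(q)
for p in ps[:1]:
    for r in spotter.mark_of("heatsink",p)[:3]:
        w=at_z(p,*r["point"],.018); c,s=np.cos(q[2]),np.sin(q[2]); d=w[:2]-q[:2]; print("hs fixture frame",r["p"],c*d[0]+s*d[1],-s*d[0]+c*d[1])
    for r in spotter.regions_of("heatsink",p)[:3]: print(r["bbox"])
overlay(ps[0],q,"w1o.png",(235,80,385,225))
E
```

```text
thumb_bar [-0.   0.8]
clip_nose [ 3.2 -1.7]
home [-2.3 -0.5]
fixture [-2.2  3.1]
clip [-1.1  4.8]
thumb_bar [11.8 -2.4]
fixture [ 6.2 -0.6]
clip [-1.3 -3.9]
thumb_bar [-2.7  1.9]
clip_nose [1.1 1.1]
home [-1.7 10.7]
fixture [-0.5 -2.4]
clip [ 6.3 -1.8]
[ 0.5570553   0.16915566 -0.29781371]
hs fixture frame 0.96 0.1495903675315575 0.008168066203848932
hs fixture frame 0.87 0.011643501456758465 -0.1716690325744704
hs fixture frame 0.77 -0.02759067526281838 -0.0023396127963575602
[298.1, 0.0, 348.5, 40.6]
[455.5, 139.2, 498.5, 184.2]
[304.3, 167.3, 340.3, 211.3]
```

View pics/w1o.png

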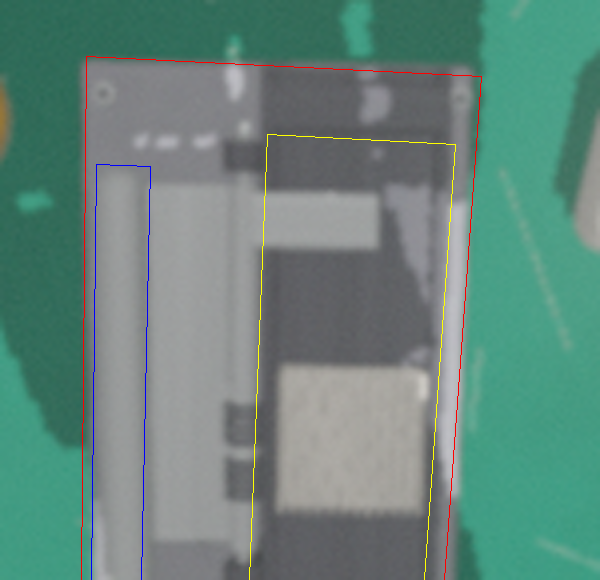

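```bash
cat >> fit.py <<'E'
def fitpix(p,pts,x0):
    P=[a for a,_ in pts]; U=np.array([u for _,u in pts])
    r=least_squares(lambda q:(proj(p,w3(q,P))-U).ravel(),x0,loss="soft_l1"); print(r.fun.reshape(-1,2).round(2)); return r.x
def tofix(q,w):
    c,s=np.cos(q[2]),np.sin(q[2]); d=w[:2]-q[:2]; return np.array([c*d[0]+s*d[1],-s*d[0]+c*d[1]])
E
python3 - <<'E'
from fit import *
p=snapshot("wrist")
F=lambda x,y:(235+x/4,80+y/4)
pts=[((.071,.076,.008),F(82,61)),((.071,-.032,.008),F(471,67)),((-.099,-.032,.008),(349,242.5)),((.022,-.006,.036),F(379,249)),((.036,-.006,.036),F(379,194))]
q=fitpix(p,pts,[.557,.169,-.25]); print(q)
for x,y in ((277,365),(424,366),(276,512),(419,512)): print(tofix(q,at_z(p,F(0,y)[1],F(x,0)[0],.030)).round(4))
overlay(p,q,"w1p.png",(235,80,385,250),3.5,[([(.022,-.006,.036),(.036,-.006,.036),(.036,.004,.036),(.022,.004,.036)],(255,0,255))])
E
```

```text
[[-0.8   0.07]
 [ 0.63 -0.74]
 [-0.11  0.64]
 [-0.01  0.05]
 [ 0.2   0.06]]
[ 0.55791213  0.16751647 -0.25480002]
[-0.0093  0.0208]
[-0.0092 -0.0188]
[-0.0502  0.0211]
[-0.0498 -0.0184]
```

View pics/w1p.png

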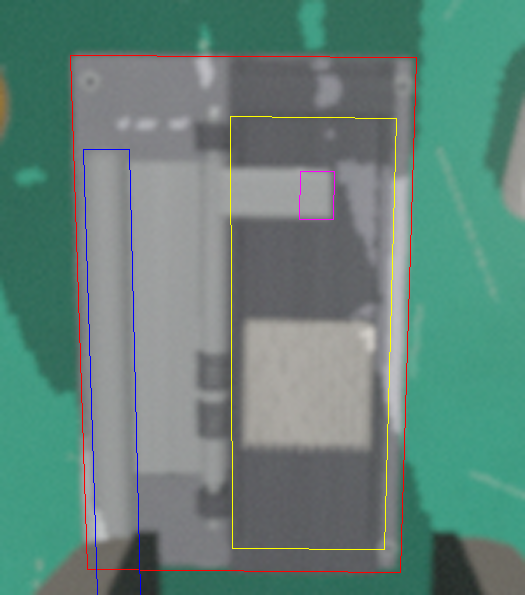

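The overlay fits within a pixel. In the fixture frame the silver heatsink is at (-29.6, +1), so it has about 62 mm to slide. I'll go to a pose behind it with one finger over the bar, and stop above contact.

>>> send_rows --dp '[[-0.019,-0.0125,0],[-0.019,-0.0125,0],[0,0,0.04],[0,0,0.04],[0,0,0.04],[0,0,0.03],[0,0,0.015],[0,0,0]]' --rotation '[[0,0,-0.003],[0,0,0],[0,0,0],[0,0,0],[0,0,0],[0,0,0],[0,0,0],[0,0,0]]' --fingers '[0.5,0.5,0.5,0.5,0.5,0.5,0.5,0.5]'

```text
t: 6.05
eef_pos: [0.4999, 0.2132, 0.0661]
orientation: [0.993, -0.121, -0.001, 0.0]
contact_force: [-0.0, -0.3, 0.1]
finger_gap: 0.5
grip_force: 0.0
```

```bash
python3 - <<'E'
from fit import *
q=[.55791,.16752,-.2548]
p=snapshot("wrist"); s=manip.read_state()
print(s["t"],s["eef_pos"],tofix(q,s["eef_pos"]),R.from_quat(s["orientation"]).as_euler("xyz"),s["contact_force"],s["finger_gap"])
overlay(p,q,"w2.png",(160,0,480,240),2.5)
E
```

```text
6.1 [0.50107889 0.21326349 0.0672943 ] [-0.06652597  0.02994221] [-3.14123046e+00 -6.53613393e-04 -2.43536775e-01] [ 0.29822586 -0.77610976  0.89934629] 0.5010442546754312
```

View pics/w2.png

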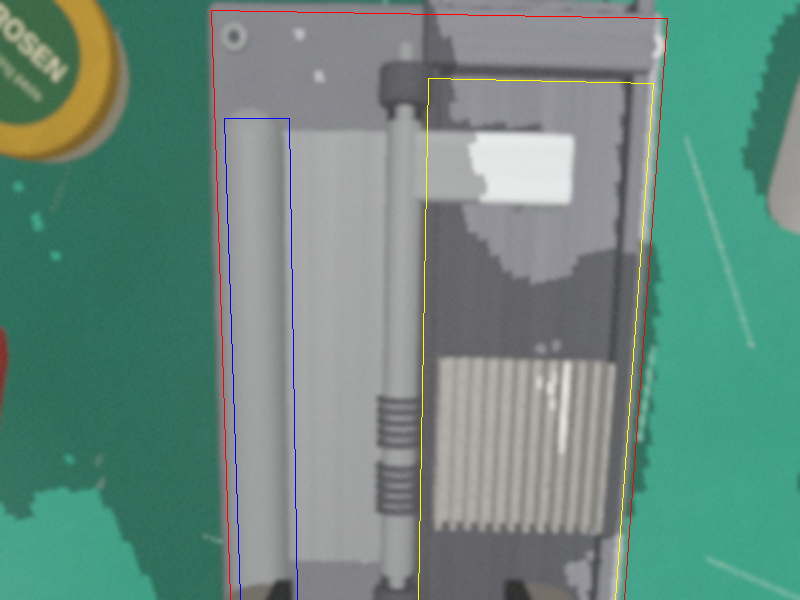

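The crop shows the silver finned heatsink at about (525,445) in the channel. The left tip (230–290, 590) is over the bar and the right tip (505–575, 590) is over the channel behind the heatsink. Now I'll press the bar.

>>> send_rows --dp '[[0,0,0.006],[0,0,0.006],[0,0,0.006],[0,0,0.004],[0,0,0.003],[0,0,0]]' --rotation '[[0,0,0],[0,0,0],[0,0,0],[0,0,0],[0,0,0],[0,0,0]]' --fingers '[0.5,0.5,0.5,0.5,0.5,0.5]'

```text
t: 6.85
eef_pos: [0.5013, 0.2119, 0.0419]
orientation: [0.993, -0.122, 0.0, 0.001]
contact_force: [-1.3, -5.0, 6.0]
finger_gap: 0.498
grip_force: 3.1
```

```bash
python3 - <<'E'
from fit import *
q=[.55791,.16752,-.2548]
p=snapshot("wrist"); L=[]
for i in range(4):
    s=manip.read_state(); L.append(np.r_[s["eef_pos"],s["contact_force"],R.from_quat(s["orientation"]).as_euler("xyz")[2]])
    if i<3: snapshot("top")
L=np.mean(L,0); print(s["t"],L.round(4),tofix(q,L[:3]),s["finger_gap"])
overlay(p,q,"w3.png",(160,0,480,240),2.5)
E
```

```text
7.05 [ 0.5013  0.212   0.042  -1.1931 -4.0219  6.1369 -0.2441] [-0.0659425   0.02875041] 0.4988923318098891
```

View pics/w3.png

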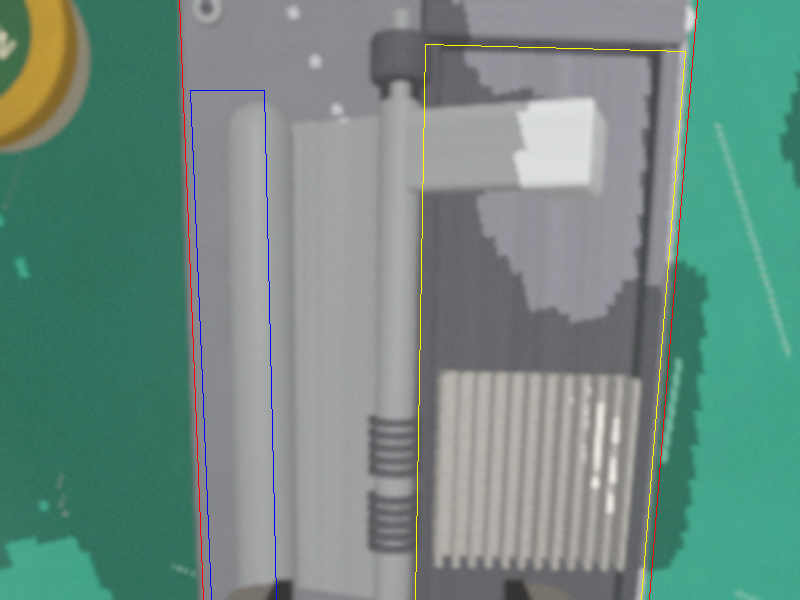

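The bar is down (tip about 25 mm, spring load about 6 N) and the nose is up. I'll press 1 mm deeper and push.

>>> send_rows --dp '[[0,0,0.001],[0.006,0,0],[0.006,0,0],[0.006,0,0],[0.006,0,0],[0.006,0,0],[0.006,0,0],[0.006,0,0],[0.006,0,0],[0,0,0]]' --rotation '[[0,0,0],[0,0,0],[0,0,0],[0,0,0],[0,0,0],[0,0,0],[0,0,0],[0,0,0],[0,0,0],[0,0,0]]' --fingers '[0.5,0.5,0.5,0.5,0.5,0.5,0.5,0.5,0.5,0.5]'

```text
t: 8.3
eef_pos: [0.5475, 0.2014, 0.0407]
orientation: [0.993, -0.122, -0.0, -0.0]
contact_force: [-2.4, 0.6, 4.8]
finger_gap: 0.501
grip_force: 2.3
```

```bash
python3 - <<'E'
from fit import *
q=[.55791,.16752,-.2548]
p=snapshot("wrist"); s=manip.read_state()
print(s["t"],s["eef_pos"],tofix(q,s["eef_pos"]),s["contact_force"],s["finger_gap"])
overlay(p,q,"w4.png",(160,0,480,240),2.5)
E
```

```text
8.35 [0.54751765 0.20139389 0.04072664] [-0.01859479  0.03016082] [-1.90182465  1.47029199  4.70600728] 0.5022060371499912
```

View pics/w4.png

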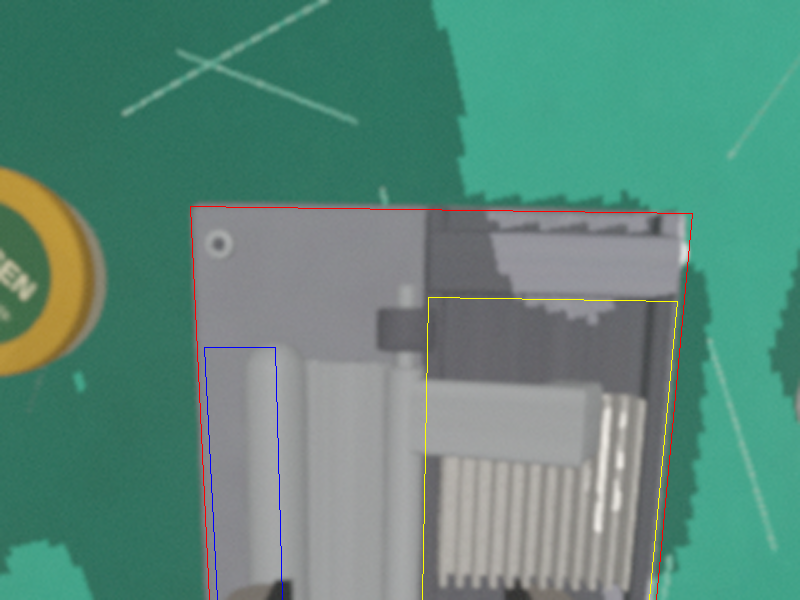

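The heatsink is sliding under the raised nose, with its front edge at (620,400) and about 20 mm left to go.

>>> send_rows --dp '[[0.005,0,0],[0.005,0,0],[0.005,0,0],[0.003,0,0],[0.002,0,0],[0.001,0,0],[0,0,0]]' --rotation '[[0,0,0],[0,0,0],[0,0,0],[0,0,0],[0,0,0],[0,0,0],[0,0,0]]' --fingers '[0.5,0.5,0.5,0.5,0.5,0.5,0.5]'

```text
t: 9.22
eef_pos: [0.5663, 0.1964, 0.0404]
orientation: [0.993, -0.122, -0.002, 0.0]
contact_force: [-7.9, 1.0, 8.0]
finger_gap: 0.501
grip_force: 4.8
```

>>> send_rows --dp '[[0.001,0,0],[0,0,0]]' --rotation '[[0,0,0],[0,0,0]]' --fingers '[0.5,0.5]'

```text
t: 9.48
eef_pos: [0.5664, 0.1963, 0.0402]
orientation: [0.993, -0.122, -0.003, 0.0]
contact_force: [-9.7, 2.2, 10.4]
finger_gap: 0.504
grip_force: 5.9
```

```bash
python3 - <<'E'
from fit import *
q=[.55791,.16752,-.2548]
p=snapshot("wrist"); s=manip.read_state()
print(s["t"],s["eef_pos"],tofix(q,s["eef_pos"]),s["contact_force"],s["finger_gap"])
overlay(p,q,"w5.png",(160,0,480,240),2.5)
E
```

```text
9.525 [0.56645568 0.1963022  0.04024728] [0.00101517 0.03000688] [-9.90706978  2.49602639  9.47811314] 0.5015752917107795
```

View pics/w5.png

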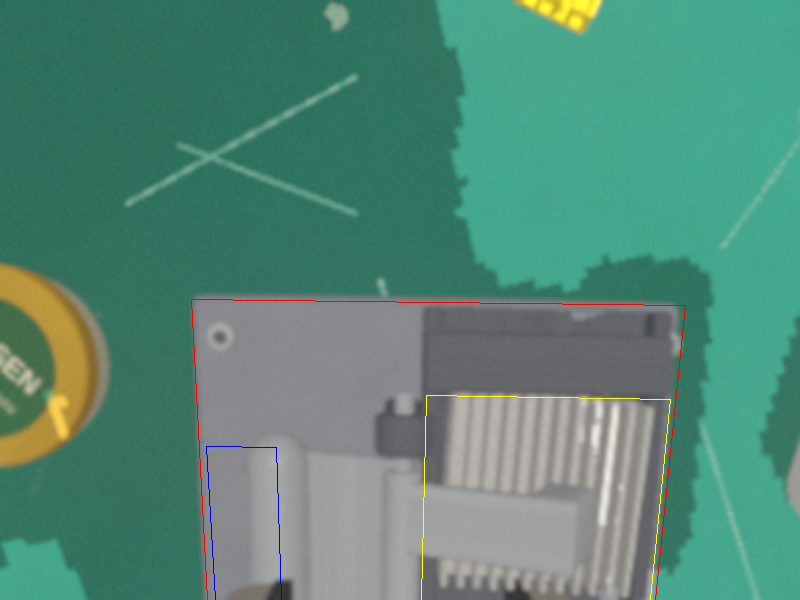

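The push has stalled: the last 1 mm gave no motion and the force rose to 10 N. The heatsink's front edge lies on the stop face line (row ~397), so it's home. I'll back off a little, let the bar up and go clear.

>>> send_rows --dp '[[-0.002,0,0],[-0.003,0,0],[0,0,-0.004],[0,0,-0.004],[0,0,-0.006],[0,0,-0.01],[0,0,-0.02],[0,0,-0.03],[0,0,-0.04],[0,0,-0.04]]' --rotation '[[0,0,0],[0,0,0],[0,0,0],[0,0,0],[0,0,0],[0,0,0],[0,0,0],[0,0,0],[0,0,0],[0,0,0]]' --fingers '[0.5,0.5,0.5,0.5,0.5,0.5,0.5,0.5,0.5,0.5]'

```text
t: 10.78
eef_pos: [0.5641, 0.1969, 0.1973]
orientation: [0.993, -0.122, 0.001, -0.0]
contact_force: [0.4, -0.3, 0.1]
finger_gap: 0.498
grip_force: 0.0
```

>>> send_rows --dp '[[-0.02,0,-0.02],[-0.02,0,0],[0,0,0]]' --rotation '[[0,0,0],[0,0,0],[0,0,0]]' --fingers '[0.5,0.5,0.5]'

```text
t: 11.15
eef_pos: [0.5249, 0.207, 0.2162]
orientation: [0.993, -0.121, 0.001, -0.0]
contact_force: [0.1, 0.3, -0.3]
finger_gap: 0.5
grip_force: 0.0
```

```bash
python3 - <<'E'
from fit import *
q=[.55791,.16752,-.2548]
p=snapshot("wrist"); s=manip.read_state()
print(s["t"],s["eef_pos"],s["contact_force"])
overlay(p,q,"w6.png",(235,60,395,230),3.5,[([(.012,-.02,.030),(.052,-.02,.030),(.052,.02,.030),(.012,.02,.030)],(255,0,255))])
E
```

```text
11.2 [0.52540331 0.20668569 0.21562618] [-0.51579531  0.38879575  0.32391014]
```

View pics/w6.png

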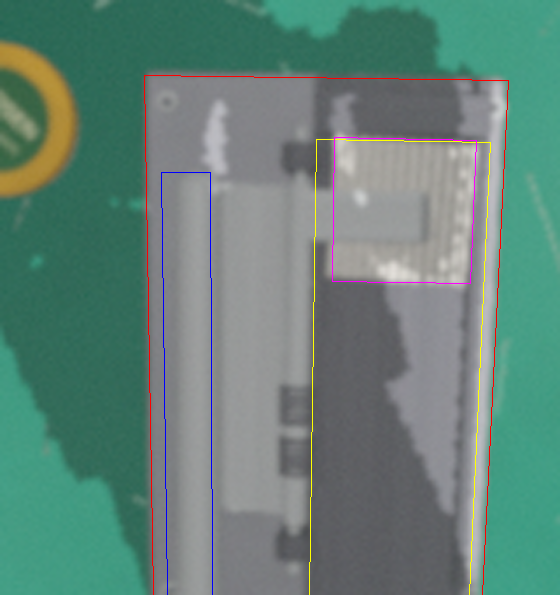

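The heatsink sits on its home outline (333–475, 138–283) with the clip's nose closed on it. The bar is up, the robot is clear and the bystanders are undisturbed.

```bash
python3 -c "
from station import manip
print(manip.finish_job())"
```

```text
the job is handed in; nothing more can be done
None
```

The heatsink is home against the end stop with the clip closed on it, the arm is clear with the bystanders left alone, and the job was handed in at about 11 s; no verdict was returned.

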